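# Line up heat sinks by height on the kitting row

### The arm

A 6-joint arm with a two-finger parallel gripper is mounted at the origin on the work surface. World frame = base frame: x ahead of the robot, y to its left, z up, the work surface at z = 0. Lengths are in m, angles in rad, forces in N, time in s.
With the tool pointing down it reaches from about 0.375 to 0.9 m from the base axis. Payload 3.1 kg.
Tool frame: the origin (TCP) lies at the very end of the fingers, on their centre line; the grasp point (between the pads) lies 19 mm behind it (arm.hold_point_z is the z of the grasp point in the tool frame, in m); z points along the fingers, y is the line along which they close (so a half turn about z gives the same grasp; the last joint's range is limited). The gripper opens to 87 mm and grips with 3 to 60 N. Pads are 19 mm wide; open, the fingers measure 117 mm over their backs; the gripper's body (75 mm by 190 mm) begins 51 mm behind the grasp point.
Start: joints at [-1.514, 0.527, 1.433, -0, 1.181, -0.178], TCP at [0.146, -0.608, 0.223] pointing down, gripper open.
Joint ranges: [-3.08, 3.08], [-0.75, 2.2], [0.22, 2.44], [-1.43, 4.57], [0, 2.65], [-2.85, 2.85]. Speed limits (rad/s): [2.79, 2.79, 3.14, 3.14, 3.14, 3.14].

### API

Orientations are given as a rotation vector (axis times angle).
In Python, from workcell import arm gives the robot as it stands. The module is installed in compiled form; this text tells all that it offers.
- The arm moves only by the shell command python3 -m crank 'ROWS' [FORCE]. ROWS is a JSON object whose key "moves" holds a list of rows, 1 to 5 of them, each of 5 numbers: the finger opening in m, then dx, dy, dz in shares of the most that a row can go, 1 being 50 mm, then a turn about the tool's z in normalised numbers (1 is pi rad); each row shifts and turns the commanded pose from where the row before left it, along the tool's axes as they then stand; what a row does not reach is not made up. A row lasts 1/10 s, in which the tool goes at most 0.05 m and 0.15 rad, less where a joint would pass 70% of its speed; a pose out of reach is approached as far as the arm can. The fingers move at their own pace and stop on an object; FORCE is the grip in N (left out, the last holds). Time passes only in rows, so rows that do not move let the fingers close. It prints the time, the measured TCP pose, the force, the opening and the grip force at its end. A shift or turn number past 1, either way, is cut back to 1. Input that does not fit is refused with a message, and nothing moves.
- arm.get_obs(): the state, without advancing time (a new reading comes with each control period).
- arm.snapshot(name): name is "side" or "top"; returns (picture, depth): 400x640x3 uint8, blue, green, red; 400x640 float32, m along the optical axis (not along the pixel's ray), 0 where there is no reading.
- arm.camera_model(name): a dict with "intrinsics" (3x3 intrinsics, pixels), "k1" (the pictures are not rectified: a ray, as slopes to the right and down, at radius r is drawn at 1 + k1 r^2 times it, then the intrinsics apply), "R" (3x3) and "t" (3): a world point X has camera coordinates R X + t. Camera axes: x right, y down, z forward; pixel columns grow to the right and rows downward; lengths in m; the calibration is good to about 2 mm. A picture is of the moment at which its call begins. camera_model takes no time and is no camera call.
- arm.close_job(): hands the job in; it is judged then, once.
Trained networks look in the newest picture that a camera, given by its name, has taken for a name from the list of things; names that differ only in an ending like _2 or _b are one class to them, and where a whole thing is asked for, a point or a joint stands for the part that bears it (a point fixed in the world has none). Each returns a list of dicts, best first, with "conf" (0 to 1); they miss things now and then, are a little off and sometimes report something else, mostly with a low value. They report only what shows in the picture. A call takes as long as a camera call. They do not tell look-alikes from the thing itself.
- arm.silhouettes(camera, query): "mask" (400x640 bool, what is visible of it) and "point" ([row, column] in pixels, amid what is visible of it).
- arm.tip_of(camera, query): "point" ([row, column] in pixels: a listed point, or the origin of a listed thing).
The state is a dict: "time_s": time; "joint_positions": joint angles; "joint_velocities": joint speeds; "joint_torque": joint torques, N m; "tool_pos": TCP position; "ee_rot": TCP orientation; "force": force on the tool from outside, world axes, zero at the start; "moment": the same for the moment, N m; "opening": finger opening in m; "finger_force": force on a finger pad.
Only numpy, scipy, OpenCV 4.12 (cv2) and the standard library are available. Lean on these libraries where they do the work, as an engineer would, in place of code of your own. Each camera call takes 0.05 s, during which the arm holds its last target. There are 200 camera calls.

### The job

Stand the four heat sinks upright on the four blue pads of the kitting row, one centred on each pad, in order of height: the shortest on the pad next to the green end block, rising to the tallest at the grey end. Leave the amber glass bottle standing where it is.

Things in the scene. Friction and masses are not known exactly. Their poses are not given: they have to be found in the camera images.
- sink_red: Loose heat sink, red, 18 mm tall (the shortest of the four), 36 x 36 mm square, 25 to 100 g: a 6 mm base plate under five upright fins that run along its x axis; the outer fins' flat faces are its +y and -y sides. Origin at the centre of its underside, z up. Stands upright on the table (z = 0) at the start. Grip it across either pair of facing sides.
- sink_silver: Loose heat sink, bare silver aluminium, 30 mm tall (the second shortest of the four), 36 x 36 mm square, 25 to 100 g: a 6 mm base plate under five upright fins that run along its x axis; the outer fins' flat faces are its +y and -y sides. Origin at the centre of its underside, z up. Stands upright on the table (z = 0) at the start. Grip it across either pair of facing sides.
- sink_gold: Loose heat sink, gold-coloured, 42 mm tall (the second tallest of the four), 36 x 36 mm square, 25 to 100 g: a 6 mm base plate under five upright fins that run along its x axis; the outer fins' flat faces are its +y and -y sides. Origin at the centre of its underside, z up. Stands upright on the table (z = 0) at the start. Grip it across either pair of facing sides.
- sink_black: Loose heat sink, black, 54 mm tall (the tallest of the four), 36 x 36 mm square, 25 to 100 g: a 6 mm base plate under five upright fins that run along its x axis; the outer fins' flat faces are its +y and -y sides. Origin at the centre of its underside, z up. Stands upright on the table (z = 0) at the start. Grip it across either pair of facing sides.
- pad_1: Fixed blue square pad, 48 x 48 x 2 mm, an end pad, beside one end block. Pads 1, 2, 3, 4 lie in a straight row in this order, 70 mm apart along their common y axis, on a fixed white strip 66 x 360 x 10 mm. Origin: centre of its underside, 10 mm above the table; its top, where a heat sink stands, is 12 mm above the table.
- pad_2: Fixed blue square pad, 48 x 48 x 2 mm, an inner pad, next to pad_1. Pads 1, 2, 3, 4 lie in a straight row in this order, 70 mm apart along their common y axis, on a fixed white strip 66 x 360 x 10 mm. Origin: centre of its underside, 10 mm above the table; its top, where a heat sink stands, is 12 mm above the table.
- pad_3: Fixed blue square pad, 48 x 48 x 2 mm, an inner pad, next to pad_4. Pads 1, 2, 3, 4 lie in a straight row in this order, 70 mm apart along their common y axis, on a fixed white strip 66 x 360 x 10 mm. Origin: centre of its underside, 10 mm above the table; its top, where a heat sink stands, is 12 mm above the table.
- pad_4: Fixed blue square pad, 48 x 48 x 2 mm, the other end pad, beside the other end block. Pads 1, 2, 3, 4 lie in a straight row in this order, 70 mm apart along their common y axis, on a fixed white strip 66 x 360 x 10 mm. Origin: centre of its underside, 10 mm above the table; its top, where a heat sink stands, is 12 mm above the table.
- green_block: Fixed green block, 60 x 22 x 14 mm, on the white strip at that end of the row (either one) where the shortest heat sink belongs; its centre is 60 mm from the centre of the nearest pad, which is pad_1 or pad_4. Its top is 24 mm above the table. A grey block of the same size is at the other end. Origin: centre of its underside.
- bottle: Small loose amber glass bottle with a white cap, standing among the heat sinks, 28 mm across, 45 mm tall. Origin at the centre of its underside, z up. Not to be moved or knocked over. Other small things also lie between the heat sinks, none taller than 25 mm: a white reel 34 mm across and an orange screwdriver.
Mind the look-alikes: they are no part of the job. Several things have the shape of the sink_red; the one meant has the colours described above.

How it is judged:
At the end, for the whole second after the job is handed in: Red, silver, gold and black heat sinks stand in that order on the pads counted from the green block, each within 12 mm of its pad's centre, its underside on the pad (9 to 16 mm above the table), within 0.15 rad of upright and at rest (((horizontal distance between green_block and pad_1 below 0.09 m and horizontal distance between sink_red and pad_1 below 0.012 m and horizontal distance between sink_silver and pad_2 below 0.012 m and horizontal distance between sink_gold and pad_3 below 0.012 m and horizontal distance between sink_black and pad_4 below 0.012 m) or (horizontal distance between green_block and pad_4 below 0.09 m and horizontal distance between sink_red and pad_4 below 0.012 m and horizontal distance between sink_silver and pad_3 below 0.012 m and horizontal distance between sink_gold and pad_2 below 0.012 m and horizontal distance between sink_black and pad_1 below 0.012 m)) and height (world z) of sink_red between 0.009 and 0.016 m and angle between each of sink_red, sink_silver, sink_gold, sink_black's own z axis and vertical below 0.15 rad and linear speed of each of sink_red, sink_silver, sink_gold, sink_black below 0.02 m/s and angular speed of each of sink_red, sink_silver, sink_gold, sink_black below 0.2 rad/s and height (world z) of sink_silver between 0.009 and 0.016 m and height (world z) of sink_gold between 0.009 and 0.016 m and height (world z) of sink_black between 0.009 and 0.016 m); the robot touches nothing.
It fails at once if the amber bottle is pushed more than 40 mm from its place or knocked over (distance of bottle from where it was at the start of the episode above 0.04 m or angle between bottle's own z axis and vertical above 0.6 rad).
It also fails if it takes over 99 s, if anything falls off the work surface, if the arm or the gripper's body presses on something with over 40 N, if the wrist force passes 120 N, or if a joint passes its speed limit or range.

## Working session

There is one attempt and no reset: what is moved stays moved. The work goes in short steps, Python scripts to look and compute and a shell command to move; the robot and the scene stay as the last step left them, time stands still between calls to the robot, and variables do not carry over. Pictures are saved under pics/ and viewed, at most 14 in all, crops included, and the job is handed in when it is done.

```bash
mkdir -p pics; cat > h.py <<'E'
import numpy as np, cv2
from workcell import arm
def ray(cam,rc):
    m=arm.camera_model(cam);K=np.array(m["intrinsics"],float);R=np.array(m["R"]);t=np.array(m["t"])
    d=np.array([(rc[1]-K[0,2])/K[0,0],(rc[0]-K[1,2])/K[1,1]]);s=d.copy()
    for _ in range(20): s=d/(1+m["k1"]*(s@s))
    return -R.T@t, R.T@np.array([s[0],s[1],1.])
def at_z(cam,rc,z):
    c,d=ray(cam,rc); return c+d*(z-c[2])/d[2]
def at_depth(cam,rc,dep):
    c,d=ray(cam,rc); return c+d*dep
def tri(ra,rb):
    (c1,d1),(c2,d2)=ra,rb
    s=np.linalg.lstsq(np.c_[d1,-d2],c2-c1,rcond=None)[0]
    p,q=c1+s[0]*d1,c2+s[1]*d2
    return (p+q)/2,np.linalg.norm(p-q)
E
python3 - <<'E'
from h import *
np.set_printoptions(precision=4,suppress=True)
for c in ("top","side"):
    p,d=arm.snapshot(c); cv2.imwrite(f"pics/{c}0.png",p); np.save(f"{c}0.npy",d)
    m=arm.camera_model(c); print(c,-np.array(m["R"]).T@m["t"],m["k1"],m["intrinsics"])
    for q in ("sink_red","sink_silver","sink_gold","sink_black","pad_1","green_block","bottle"):
        for r in arm.silhouettes(c,q):
            ys,xs=np.nonzero(r["mask"]); v=d[r["mask"]]; dep=np.median(v[v>0])
            print(c,q,round(r["conf"],2),r["point"],len(ys),at_depth(c,r["point"],dep), p[r["mask"]].mean(0).astype(int))
o=arm.get_obs();print(o["tool_pos"],o["ee_rot"],o["time_s"])
E
```

```text
top [0.4196 0.0222 0.9095] -0.04563022398086662 [[439.7576   0.     322.4703]
 [  0.     439.7576 203.3105]
 [  0.       0.       1.    ]]
top sink_red 0.89 [273.6, 395.5] 358 [ 0.3566 -0.1366  0.014 ] [152  76 119]
top sink_red 0.79 [223.7, 359.8] 334 [ 0.4592 -0.0671  0.0129] [ 70  73 203]
top sink_red 0.56 [271.5, 344.2] 344 [ 0.363  -0.033   0.0097] [182 157 227]
top sink_red 0.56 [197.7, 299.5] 348 [0.5155 0.0552 0.0085] [189 163 227]
top sink_silver 0.66 [216.4, 200.3] 336 [0.4797 0.2545 0.0269] [156 158 155]
top sink_silver 0.3 [219.4, 466.5] 455 [ 0.4616 -0.2754  0.0487] [26 25 23]
top sink_gold 0.93 [241.2, 279.6] 349 [0.4268 0.0951 0.0351] [ 89 148 180]
top sink_black 0.72 [218.3, 463.6] 511 [ 0.4639 -0.2697  0.0487] [31 30 27]
top pad_1 0.76 [123.9, 360.7] 509 [ 0.6676 -0.0752  0.0125] [217 118  73]
top pad_1 0.76 [138.2, 299.0] 517 [0.6393 0.0541 0.0127] [221 125  79]
top pad_1 0.72 [144.3, 265.6] 520 [0.6277 0.1235 0.013 ] [223 125  79]
top pad_1 0.68 [132.3, 330.4] 515 [ 0.6508 -0.0114  0.0123] [219 120  74]
top pad_1 0.15 [236.1, 322.8] 133 [0.4352 0.0092 0.0282] [135 
[... 1026 characters left out ...]
290.8] 184 [0.4352 0.0001 0.0307] [106 124 145]
side pad_1 0.8 [246.2, 398.4] 359 [ 0.6682 -0.0804  0.0126] [215 132  80]
side pad_1 0.71 [223.9, 386.3] 298 [ 0.6492 -0.0102  0.015 ] [215 132  80]
side pad_1 0.67 [208.4, 376.7] 315 [0.6337 0.0535 0.0086] [217 146 103]
side pad_1 0.62 [316.2, 297.5] 822 [ 0.4636 -0.2903  0.0342] [65 60 49]
side pad_1 0.59 [189.5, 372.3] 232 [0.6286 0.1245 0.0118] [214 133  83]
side green_block 0.75 [265.8, 409.0] 306 [ 0.6808 -0.1452  0.0194] [ 98 152  70]
side green_block 0.32 [207.1, 379.0] 264 [0.6392 0.056  0.0107] [216 134  84]
side bottle 0.78 [215.5, 291.8] 196 [ 0.4375 -0.0025  0.0268] [106 123 144]
[ 0.146  -0.6077  0.2226] [3.1197 0.3695 0.    ] 0.8
```

```bash
python3 - <<'E'
import cv2
p=cv2.imread("pics/top0.png")[90:310,160:500]
cv2.imwrite("pics/top0c.png",cv2.resize(p,None,fx=2.35,fy=2.35,interpolation=cv2.INTER_CUBIC))
E
```

```text
(no output)
```

View pics/top0c.png

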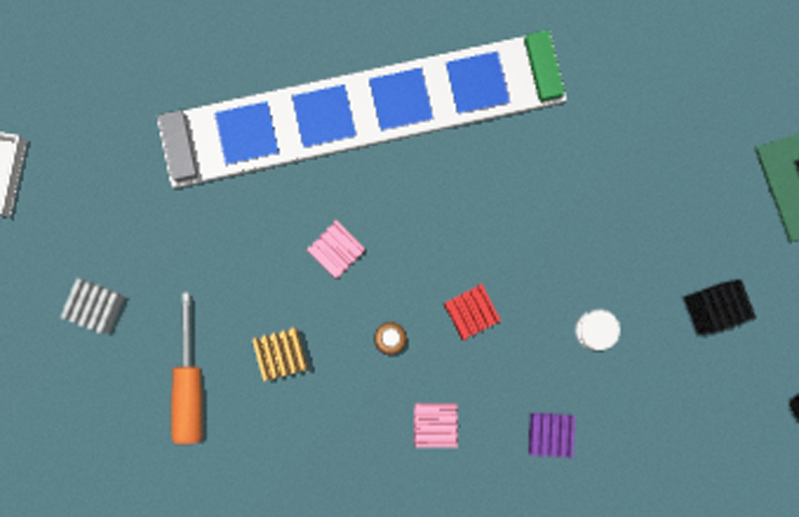

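View pics/side0.png

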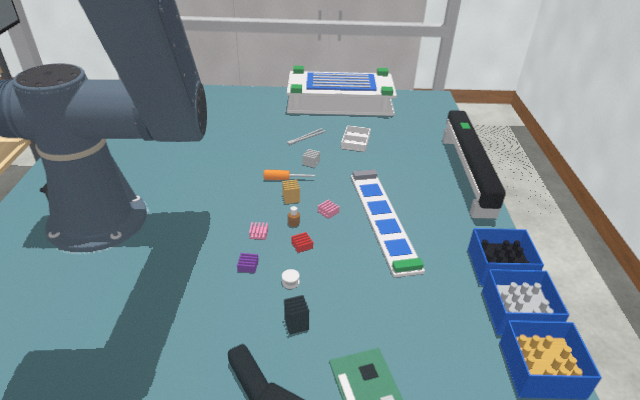

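The top crop shows the pads running from green (crop 545,65) to grey (178,145). Red is at (470,312), gold at (280,353), silver at (95,305) and black at (720,307). The bottle is at (390,337). The two pink sinks and the purple one are look-alikes, and the side view agrees. Next I'll fit centres and yaws from the top faces.

```bash
cat > fit.py <<'E'
from h import *
np.set_printoptions(precision=4,suppress=True)
H=dict(sink_red=.018,sink_silver=.030,sink_gold=.042,sink_black=.054)
G=dict(sink_red=(.459,-.067),sink_silver=(.479,.254),sink_gold=(.428,.095),sink_black=(.463,-.272))
def cloud(cam,dep):
    m=arm.camera_model(cam);K=np.array(m["intrinsics"],float);D=np.array([m["k1"],0,0,0,0])
    v,u=np.nonzero(dep>0); z=dep[v,u]
    s=cv2.undistortPoints(np.c_[u,v].astype(np.float64)[:,None],K,D)[:,0]
    return (np.c_[s*z[:,None],z]-m["t"])@np.array(m["R"]),v,u
def square(P,side,yaw0=None):
    # square of given side best enclosing the points (robust: 2/98 percentiles), yaw mod 90deg
    best=None
    for a in np.deg2rad(np.arange(-45,45,1.)):
        R=np.array([[np.cos(a),np.sin(a)],[-np.sin(a),np.cos(a)]]);q=P@R.T
        lo,hi=np.percentile(q,2,0),np.percentile(q,98,0)
        A=np.prod(hi-lo)
        if best is None or A<best[0]: best=(A,a,R.T@((lo+hi)/2),hi-lo)
    return best[1:]
E
python3 - <<'E'
from fit import *
C={c:cloud(c,np.load(f"{c}0.npy")) for c in ("top","side")}
for n,g in G.items():
    for c,(P,v,u) in C.items():
        near=np.hypot(P[:,0]-g[0],P[:,1]-g[1])<.034
        z=P[:,2]; top=np.percentile(z[near&(z>.008)],95)
        s=near&(z>top-.006); a,ct,ex=square(P[s][:,:2],.036)
        print(n,c,"top z %.4f"%top,"n",s.sum(),"yaw %.0f"%np.rad2deg(a),"c",ct,"ext",ex, "near all", near.sum())
# pads
im={c:cv2.imread(f"pics/{c}0.png").astype(int) for c in C}
for c,(P,v,u) in C.items():
    b=im[c][v,u]; blue=(b[:,0]>170)&(b[:,2]<110)&(b[:,0]-b[:,2]>90)
    for g in [(.669,-.077),(.652,-.012),(.640,.055),(.628,.124)]:
        s=blue&(np.hypot(P[:,0]-g[0],P[:,1]-g[1])<.036); a,ct,ex=square(P[s][:,:2],.048)
        print("pad",c,s.sum(),"z %.4f"%np.median(P[s,2]),"yaw %.0f"%np.rad2deg(a),ct,"mean",P[s][:,:2].mean(0),ex)
# triangulated check
pr=[("red",(223.7,359.8),(242.5,301.5)),("padA",(123.9,360.7),(246.2,398.4)),("padD",(144.3,265.6),(189.5,372.3))]
for n,a,b in pr: print(n,*tri(ray("top",a),ray("side",b)))
E
```

```text
sink_red top top z 0.0208 n 161 yaw 29 c [ 0.4616 -0.0684] ext [0.0345 0.0354] near all 846
sink_red side top z 0.0188 n 210 yaw 27 c [ 0.4615 -0.0698] ext [0.0344 0.0363] near all 543
sink_silver top top z 0.0325 n 187 yaw -24 c [0.4726 0.2592] ext [0.0342 0.0344] near all 847
sink_silver side top z 0.0306 n 121 yaw -19 c [0.4735 0.2587] ext [0.0357 0.0383] near all 406
sink_gold top top z 0.0444 n 165 yaw 13 c [0.4281 0.0971] ext [0.0346 0.0354] near all 861
sink_gold side top z 0.0425 n 156 yaw 17 c [0.4284 0.097 ] ext [0.034  0.0371] near all 559
sink_black top top z 0.0561 n 227 yaw 19 c [ 0.4601 -0.2791] ext [0.035  0.0365] near all 943
sink_black side top z 0.0544 n 331 yaw 20 c [ 0.4603 -0.2805] ext [0.0344 0.036 ] near all 1115
pad top 482 z 0.0123 yaw 13 [ 0.6661 -0.0793] mean [ 0.666  -0.0793] [0.045  0.0439]
pad top 489 z 0.0124 yaw 13 [ 0.6524 -0.0111] mean [ 0.6525 -0.0111] [0.0444 0.0451]
pad top 491 z 0.0126 yaw 10 [0.6383 0.0574] mean [0.6383 0.0574] [0.0439 0.0452]
pad top 488 z 0.0126 yaw 10 [0.6244 0.1257] mean [0.6244 0.1257] [0.044  0.0443]
pad side 321 z 0.0113 yaw 12 [ 0.6665 -0.081 ] mean [ 0.6666 -0.0815] [0.0441 0.0447]
pad side 277 z 0.0112 yaw 15 [ 0.6523 -0.0122] mean [ 0.6525 -0.0128] [0.0441 0.0437]
pad side 233 z 0.0111 yaw 15 [0.6392 0.0556] mean [0.6389 0.0557] [0.0438 0.0445]
pad side 206 z 0.0112 yaw 9 [0.6245 0.1255] mean [0.6247 0.1241] [0.0436 0.0441]
red [ 0.4606 -0.0678  0.0055] 0.0021885311999266257
padA [ 0.669  -0.0757  0.0083] 0.00047017576781625456
padD [0.6281 0.1236 0.0124] 0.0006410538800656157
```

Careful with the scale: shifts go in shares of 50 mm and turns go in shares of pi rad. That gives: 0.0382 m is 0.764, -0.0246 m is -0.492.

```bash
cat > go.py <<'E'
import sys
from h import *
# usage: go.py x y z beta_deg -> deltas along current tool axes
from scipy.spatial.transform import Rotation as Ro
x,y,z,b=map(float,sys.argv[1:5]); o=arm.get_obs()
R=Ro.from_rotvec(o["ee_rot"]).as_matrix(); d=R.T@(np.array([x,y,z])-o["tool_pos"])
be=np.degrees(np.arctan2(R[1,0],R[0,0])); t=-((b-be+180)%360-180)
print("tcp",np.round(o["tool_pos"],4),"beta %.1f"%be,"tilt %.4f"%np.arccos(-R[2,2]),"d tool",np.round(d,4),"turn %.3f"%np.radians(t),"q6 %.2f"%o["joint_positions"][5],"t %.1f open %.4f ff %.1f"%(o["time_s"],o["opening"],o["finger_force"]))
E
python3 -m crank '{"moves": [[0.06,0.764,-0.492,0,0],[0.06,0.764,-0.492,0,0],[0.06,0.764,-0.492,0,0],[0.06,0.764,-0.492,0,0],[0.06,0.764,-0.492,0,0]]}' 20
python3 -m crank '{"moves": [[0.06,0.764,-0.492,0,0],[0.06,0.764,-0.492,0,0],[0.06,0.764,-0.492,0,0],[0.06,0.764,-0.492,0,0],[0.06,0.764,-0.492,0,0]]}'
python3 -m crank '{"moves": [[0.06,0,0,0,-0.0446],[0.06,0,0,0,-0.0446],[0.06,0,0,0,-0.0446],[0.06,0,0,0,-0.0446],[0.06,0,0,0,-0.0446]]}'
python3 -m crank '{"moves": [[0.06,0,0,0,-0.0446],[0.06,0,0,0,-0.0446],[0.06,0,0,0,-0.0446],[0.06,0,0,0,-0.0446],[0.06,0,0,0,-0.0446]]}'
python3 -m crank '{"moves": [[0.06,0,0,0,-0.0446],[0.06,0,0,0,-0.0446],[0.06,0,0,0,0]]}'
python3 go.py .4602 -.280 .016 109.5
```

```text
time_s: 1.3
tool_pos: [0.304, -0.4422, 0.2228]
ee_rot: [3.119, 0.369, 0.0]
force: [0.5, 0.3, -0.8]
opening: 0.062
finger_force: 0.0
time_s: 1.8
tool_pos: [0.4612, -0.2779, 0.2228]
ee_rot: [3.119, 0.369, 0.001]
force: [-0.1, -0.9, -0.4]
opening: 0.0596
finger_force: 0.0
time_s: 2.3
tool_pos: [0.4601, -0.2791, 0.2227]
ee_rot: [2.799, 1.425, 0.0]
force: [-0.0, -0.4, -0.0]
opening: 0.0599
finger_force: 0.0
time_s: 2.8
tool_pos: [0.46, -0.2793, 0.2227]
ee_rot: [2.141, 2.298, 0.0]
force: [-0.2, 0.2, 0.5]
opening: 0.06
finger_force: 0.0
time_s: 3.1
tool_pos: [0.46, -0.2793, 0.2227]
ee_rot: [1.807, 2.569, -0.0]
force: [-0.1, -0.6, -0.4]
opening: 0.06
finger_force: 0.0
tcp [ 0.46   -0.2793  0.2227] beta 109.8 tilt 0.0002 d tool [-7.000e-04 -1.000e-04  2.067e-01] turn 0.004 q6 -1.10 t 3.1 open 0.0600 ff 0.0
```

To row units: 0.05 m is 1, 0.04 m is 0.8.

```bash

python3 -m crank '{"moves": [[0.06,0,0,1,0],[0.06,0,0,1,0],[0.06,0,0,1,0],[0.06,0,0,0.8,0],[0.06,0,0,0.334,0]]}' | head -2
python3 -m crank '{"moves": [[0.03,0,0,0,0],[0.03,0,0,0,0],[0.03,0,0,0,0],[0.03,0,0,0,0],[0.03,0,0,0,0]]}' 20
python3 -m crank '{"moves": [[0.03,0,0,-0.4,0],[0.03,0,0,-0.8,0],[0.03,0,0,-1,0],[0.03,0,0,-0.4,0],[0.03,0,0,0,0]]}'
python3 go.py .6245 .1255 .15 101.5
```

```text
time_s: 3.6
tool_pos: [0.4583, -0.2777, 0.0123]
time_s: 4.1
tool_pos: [0.461, -0.2801, 0.0174]
ee_rot: [1.806, 2.567, -0.001]
force: [-0.4, 1.0, 3.5]
opening: 0.0354
finger_force: 20.0
time_s: 4.6
tool_pos: [0.4619, -0.2809, 0.1498]
ee_rot: [1.802, 2.563, -0.002]
force: [-0.5, -0.4, -0.4]
opening: 0.0355
finger_force: 20.0
tcp [ 0.4619 -0.2809  0.1498] beta 109.8 tilt 0.0089 d tool [ 0.3274  0.2905 -0.0016] turn 0.144 q6 -1.10 t 4.6 open 0.0355 ff 20.0
```

To row units: 0.0327 m is 0.654, 0.029 m is 0.58.

```bash

python3 -m crank '{"moves": [[0.03,0.654,0.58,0,0],[0.03,0.654,0.58,0,0],[0.03,0.654,0.58,0,0],[0.03,0.654,0.58,0,0],[0.03,0.654,0.58,0,0]]}' | head -2
python3 -m crank '{"moves": [[0.03,0.654,0.58,0,0],[0.03,0.654,0.58,0,0],[0.03,0.654,0.58,0,0],[0.03,0.654,0.58,0,0],[0.03,0.654,0.58,0,0]]}'|head -2
python3 -m crank '{"moves": [[0.03,0,0,0,0.0446],[0.03,0,0,0,0],[0.03,0,0,0,0]]}'
python3 go.py .6245 .1255 .030 101.5
```

```text
time_s: 5.1
tool_pos: [0.5404, -0.0744, 0.1444]
time_s: 5.6
tool_pos: [0.6214, 0.1283, 0.1439]
time_s: 5.9
tool_pos: [0.621, 0.1263, 0.1443]
ee_rot: [-1.978, -2.438, 0.004]
force: [-0.0, -0.3, -0.9]
opening: 0.0359
finger_force: 20.0
tcp [0.621  0.1263 0.1443] beta 101.9 tilt 0.0033 d tool [-0.0015  0.0036  0.1143] turn 0.007 q6 -0.18 t 5.9 open 0.0359 ff 20.0
```

To row units: 0.045 m is 0.9, 0.04 m is 0.8.

```bash

python3 -m crank '{"moves": [[0.03,-0.03,0.072,0.9,0],[0.03,0,0,0.8,0],[0.03,0,0,0.3,0],[0.03,0,0,0.16,0],[0.03,0,0,0.08,0]]}' | head -2
python3 -m crank '{"moves": [[0.03,0,0,0.02,0],[0.03,0,0,0,0],[0.03,0,0,0,0]]}'
python3 go.py .6245 .1255 .030 101.5
```

```text
time_s: 6.4
tool_pos: [0.6265, 0.1252, 0.0339]
time_s: 6.7
tool_pos: [0.6271, 0.1259, 0.0343]
ee_rot: [1.981, 2.436, 0.003]
force: [0.1, 0.1, 0.5]
opening: 0.0358
finger_force: 20.0
tcp [0.6271 0.1259 0.0343] beta 101.8 tilt 0.0026 d tool [ 0.0001 -0.0027  0.0043] turn 0.004 q6 -0.18 t 6.7 open 0.0358 ff 20.0
```

```bash

python3 -m crank '{"moves": [[0.03,0,-0.054,0.06,0],[0.03,0,0,0.03,0],[0.03,0,0,0,0],[0.03,0,0,0,0]]}'
python3 go.py .6245 .1255 .030 101.5
```

```text
time_s: 7.1
tool_pos: [0.6232, 0.1254, 0.0294]
ee_rot: [-1.982, -2.437, 0.0]
force: [-2.0, -0.1, 5.3]
opening: 0.0362
finger_force: 20.0
tcp [0.6232 0.1254 0.0294] beta 101.8 tilt 0.0001 d tool [-0.0001  0.0013 -0.0006] turn 0.005 q6 -0.18 t 7.1 open 0.0362 ff 20.0
```

To row units: -0.05 m is -1, -0.02 m is -0.4.

```bash

python3 -m crank '{"moves": [[0.06,0,0,0,0],[0.06,0,0,0,0],[0.06,0,0,0,0],[0.06,0,0,0,0]]}'
python3 -m crank '{"moves": [[0.06,0,0,-0.4,0],[0.06,0,0,-1,0],[0.06,0,0,-1,0],[0.06,0,0,0,0]]}'
python3 go.py .4282 .097 .010 105
```

```text
time_s: 7.5
tool_pos: [0.6235, 0.1253, 0.0282]
ee_rot: [-1.982, -2.437, 0.0]
force: [-0.1, -0.3, 0.2]
opening: 0.0567
finger_force: 0.0
time_s: 7.9
tool_pos: [0.629, 0.1256, 0.1559]
ee_rot: [1.975, 2.428, 0.016]
force: [0.5, -0.0, 1.0]
opening: 0.0597
finger_force: 0.0
tcp [0.629  0.1256 0.1559] beta 101.8 tilt 0.0156 d tool [ 0.0133 -0.2046  0.1427] turn -0.057 q6 -0.18 t 7.9 open 0.0597 ff 0.0
```

To row units: -0.045 m is -0.9, -0.04 m is -0.8.

```bash

python3 -m crank '{"moves": [[0.06,0.06,-0.8,0,0],[0.06,0.06,-0.9,0,0],[0.06,0.06,-0.9,0,0],[0.06,0.06,-0.9,0,0],[0.06,0.02,-0.6,0,0]]}' | head -2
python3 -m crank '{"moves": [[0.06,0,0,0,-0.0181],[0.06,0,0,0,0],[0.06,0,0,0,0]]}'
python3 go.py .4282 .097 .010 105
```

```text
time_s: 8.4
tool_pos: [0.4155, 0.0963, 0.1477]
time_s: 8.7
tool_pos: [0.421, 0.0962, 0.1484]
ee_rot: [1.913, 2.491, 0.001]
force: [-0.6, 0.1, -0.6]
opening: 0.0599
finger_force: 0.0
tcp [0.421  0.0962 0.1484] beta 104.9 tilt 0.0012 d tool [-0.0011  0.0069  0.1384] turn -0.001 q6 -0.30 t 8.7 open 0.0599 ff 0.0
```

To row units: 0.05 m is 1, 0.03 m is 0.6.

```bash

python3 -m crank '{"moves": [[0.06,-0.02,0.14,0,0],[0.06,0,0,1,0],[0.06,0,0,1,0],[0.06,0,0,0.6,0],[0.06,0,0,0.16,0]]}' | head -2
python3 -m crank '{"moves": [[0.03,0,0,0,0],[0.03,0,0,0,0],[0.03,0,0,0,0],[0.03,0,0,0,0],[0.03,0,0,0,0]]}'
python3 go.py .4282 .097 .010 105
python3 -m crank '{"moves": [[0.03,0,0,-0.4,0],[0.03,0,0,-0.8,0],[0.03,0,0,-1,0],[0.03,0,0,-0.4,0],[0.03,0,0,0,0]]}'
python3 go.py .6388 .0567 .15 101.5
```

```text
time_s: 9.2
tool_pos: [0.4267, 0.0971, 0.0072]
time_s: 9.7
tool_pos: [0.4284, 0.0972, 0.0117]
ee_rot: [1.91, 2.49, 0.003]
force: [-0.7, 0.6, 8.0]
opening: 0.0356
finger_force: 20.0
tcp [0.4284 0.0972 0.0117] beta 105.0 tilt 0.0036 d tool [-0.0001 -0.0002  0.0017] turn 0.000 q6 -0.29 t 9.7 open 0.0356 ff 20.0
time_s: 10.2
tool_pos: [0.4293, 0.0972, 0.1437]
ee_rot: [1.908, 2.487, 0.008]
force: [-0.2, 0.1, -0.5]
opening: 0.0358
finger_force: 20.0
tcp [0.4293 0.0972 0.1437] beta 105.0 tilt 0.0085 d tool [-0.0934  0.1919 -0.0045] turn 0.062 q6 -0.29 t 10.2 open 0.0358 ff 20.0
```

To row units: 0.041 m is 0.82, 0.037 m is 0.74.

```bash

python3 -m crank '{"moves": [[0.03,-0.36,0.74,0,0],[0.03,-0.4,0.82,0,0],[0.03,-0.4,0.82,0,0],[0.03,-0.4,0.82,0,0],[0.03,-0.308,0.64,0,0]]}' | head -2
python3 -m crank '{"moves": [[0.03,0,0,0,0.0197],[0.03,0,0,0,0],[0.03,0,0,0,0]]}'
python3 go.py .6388 .0567 .0237 101.5
```

```text
time_s: 10.7
tool_pos: [0.6386, 0.0559, 0.1387]
time_s: 11.0
tool_pos: [0.6349, 0.0569, 0.1387]
ee_rot: [-1.985, -2.431, 0.004]
force: [-0.2, 0.8, -1.1]
opening: 0.0363
finger_force: 20.0
tcp [0.6349 0.0569 0.1387] beta 101.5 tilt 0.0042 d tool [-0.0011  0.0042  0.1149] turn 0.001 q6 -0.29 t 11.0 open 0.0363 ff 20.0
```

```bash

python3 -m crank '{"moves": [[0.03,-0.02,0.04,0.9,0],[0.03,0,0,0.8,0],[0.03,0,0,0.3,0],[0.03,0,0,0.14,0],[0.03,0,0,0,0]]}' | head -2
python3 -m crank '{"moves": [[0.03,0,0,0,0],[0.03,0,0,0,0]]}'
python3 go.py .6388 .0567 .0237 101.5
```

```text
time_s: 11.5
tool_pos: [0.6386, 0.0562, 0.0332]
time_s: 11.7
tool_pos: [0.6404, 0.056, 0.0353]
ee_rot: [1.986, 2.43, 0.003]
force: [-0.3, 0.0, -0.4]
opening: 0.0358
finger_force: 20.0
tcp [0.6404 0.056  0.0353] beta 101.5 tilt 0.0037 d tool [ 0.001  -0.0015  0.0116] turn -0.001 q6 -0.29 t 11.7 open 0.0358 ff 20.0
```

To row units: 0.005 m is 0.1, 0.004 m is 0.08.

```bash

python3 -m crank '{"moves": [[0.03,0,-0.02,0.1,0],[0.03,0,0,0.08,0],[0.03,0,0,0.05,0],[0.03,0,0,0,0],[0.03,0,0,0,0]]}'
python3 go.py .6388 .0567 .0237 101.5
```

```text
time_s: 12.2
tool_pos: [0.638, 0.0559, 0.0236]
ee_rot: [1.988, 2.432, 0.0]
force: [-1.8, 0.7, 10.7]
opening: 0.0356
finger_force: 20.0
tcp [0.638  0.0559 0.0236] beta 101.5 tilt 0.0003 d tool [ 0.0007  0.001  -0.0001] turn -0.000 q6 -0.29 t 12.2 open 0.0356 ff 20.0
```

To row units: -0.05 m is -1, -0.02 m is -0.4.

```bash

python3 -m crank '{"moves": [[0.06,0,0,0,0],[0.06,0,0,0,0],[0.06,0,0,0,0],[0.06,0,0,0,0]]}' | sed -n '2p;4,5p'
python3 -m crank '{"moves": [[0.06,0,0,-0.4,0],[0.06,0,0,-1,0],[0.06,0,0,-1,0],[0.06,0,0,0,0],[0.06,0,0,0,0]]}' | head -2
python3 go.py .4615 -.069 .004 118
```

```text
tool_pos: [0.6379, 0.0558, 0.0215]
force: [0.5, 0.1, 0.7]
opening: 0.0572
time_s: 13.1
tool_pos: [0.6388, 0.0558, 0.1434]
tcp [0.6388 0.0558 0.1434] beta 101.5 tilt 0.0032 d tool [-0.087  -0.199   0.1388] turn -0.289 q6 -0.29 t 13.1 open 0.0602 ff 0.0
```

To row units: -0.041 m is -0.82, -0.039 m is -0.78.

```bash

python3 -m crank '{"moves": [[0.06,-0.34,-0.78,0,0],[0.06,-0.36,-0.82,0,0],[0.06,-0.36,-0.82,0,0],[0.06,-0.36,-0.82,0,0],[0.06,-0.32,-0.74,0,0]]}' | head -2
python3 -m crank '{"moves": [[0.06,0,0,0,-0.0462],[0.06,0,0,0,-0.0458],[0.06,0,0,0,0],[0.06,0,0,0,0]]}' | head -2
python3 go.py .4615 -.069 .004 118
```

```text
time_s: 13.6
tool_pos: [0.4567, -0.069, 0.1401]
time_s: 14.0
tool_pos: [0.4594, -0.0686, 0.1408]
tcp [ 0.4594 -0.0686  0.1408] beta 117.8 tilt 0.0028 d tool [-0.0016  0.0019  0.1367] turn -0.003 q6 -0.88 t 14.0 open 0.0599 ff 0.0
```

```bash

python3 -m crank '{"moves": [[0.06,-0.032,0.04,0.6,0],[0.06,0,0,1,0],[0.06,0,0,0.7,0],[0.06,0,0,0.24,0],[0.06,0,0,0,0]]}' | head -2
python3 -m crank '{"moves": [[0.06,0,0,0,0],[0.06,0,0,0,0]]}' | head -2
python3 go.py .4615 -.069 .004 118
```

```text
time_s: 14.5
tool_pos: [0.4616, -0.0687, 0.0132]
time_s: 14.7
tool_pos: [0.4639, -0.0697, 0.0162]
tcp [ 0.4639 -0.0697  0.0162] beta 118.0 tilt 0.0031 d tool [ 0.0018 -0.0018  0.0122] turn 0.000 q6 -0.88 t 14.7 open 0.0603 ff 0.0
```

To row units: 0.006 m is 0.12, 0.004 m is 0.08.

```bash

python3 -m crank '{"moves": [[0.06,0.02,-0.02,0.12,0],[0.06,0,0,0.08,0],[0.06,0,0,0.04,0],[0.06,0,0,0,0],[0.06,0,0,0,0]]}' | head -4
python3 go.py .4615 -.069 .004 118
```

```text
time_s: 15.2
tool_pos: [0.4614, -0.069, 0.0028]
ee_rot: [-1.618, -2.693, -0.0]
force: [-0.1, 0.3, 0.5]
tcp [ 0.4614 -0.069   0.0028] beta 118.0 tilt 0.0000 d tool [-0.      0.0001 -0.0012] turn 0.000 q6 -0.88 t 15.2 open 0.0597 ff 0.0
```

To row units: -0.05 m is -1, -0.04 m is -0.8.

```bash

python3 -m crank '{"moves": [[0.03,0,0,0,0],[0.03,0,0,0,0],[0.03,0,0,0,0],[0.03,0,0,0,0],[0.03,0,0,0,0]]}'
python3 -m crank '{"moves": [[0.03,0,0,-0.4,0],[0.03,0,0,-0.8,0],[0.03,0,0,-1,0],[0.03,0,0,-0.4,0],[0.03,0,0,0,0]]}'
python3 go.py .6664 -.080 .14 101.5
```

```text
time_s: 15.7
tool_pos: [0.4615, -0.069, 0.0029]
ee_rot: [1.617, 2.693, 0.0]
force: [0.3, 0.2, 1.0]
opening: 0.0357
finger_force: 20.0
time_s: 16.2
tool_pos: [0.4634, -0.0697, 0.1358]
ee_rot: [1.614, 2.687, 0.002]
force: [-0.2, -0.7, -1.1]
opening: 0.036
finger_force: 20.0
tcp [ 0.4634 -0.0697  0.1358] beta 118.0 tilt 0.0074 d tool [-0.1045  0.1744 -0.0028] turn 0.288 q6 -0.88 t 16.2 open 0.0360 ff 20.0
```

Place height for red: 0.0029 + 0.012 = 0.0149.

To row units: 0.036 m is 0.72, 0.034 m is 0.68.

```bash

python3 -m crank '{"moves": [[0.03,-0.4,0.68,0,0],[0.03,-0.44,0.72,0,0],[0.03,-0.44,0.72,0,0],[0.03,-0.44,0.72,0,0],[0.03,-0.37,0.62,0,0]]}' | head -2
python3 -m crank '{"moves": [[0.03,0,0,0,0.0458],[0.03,0,0,0,0.0458],[0.03,0,0,0,0],[0.03,0,0,0,0]]}' | head -2
python3 go.py .6664 -.080 .0149 101.5
```

```text
time_s: 16.7
tool_pos: [0.6643, -0.0799, 0.1306]
time_s: 17.1
tool_pos: [0.6622, -0.0797, 0.1311]
tcp [ 0.6622 -0.0797  0.1311] beta 101.7 tilt 0.0031 d tool [-0.0013  0.0044  0.1162] turn 0.003 q6 -0.49 t 17.1 open 0.0357 ff 20.0
```

```bash

python3 -m crank '{"moves": [[0.03,-0.02,0.06,0.8,0],[0.03,0,0,0.8,0],[0.03,0,0,0.4,0],[0.03,0,0,0.12,0],[0.03,0,0,0,0]]}' | head -2
python3 -m crank '{"moves": [[0.03,0,0,0,0],[0.03,0,0,0,0]]}' | head -2
python3 go.py .6664 -.080 .0149 101.5
```

```text
time_s: 17.6
tool_pos: [0.6656, -0.0802, 0.0257]
time_s: 17.8
tool_pos: [0.6677, -0.0808, 0.0287]
tcp [ 0.6677 -0.0808  0.0287] beta 101.5 tilt 0.0034 d tool [ 0.001  -0.0011  0.0138] turn 0.001 q6 -0.49 t 17.8 open 0.0354 ff 20.0
```

To row units: 0.006 m is 0.12, 0.004 m is 0.08.

```bash

python3 -m crank '{"moves": [[0.03,0.02,0,0.12,0],[0.03,0,0,0.08,0],[0.03,0,0,0.04,0],[0.03,0,0,0.02,0],[0.03,0,0,0,0]]}' | head -4
python3 -m crank '{"moves": [[0.03,0,0,0,0]]}' | head -4
python3 go.py .6664 -.080 .0149 101.5
```

```text
time_s: 18.3
tool_pos: [0.6659, -0.0793, 0.0149]
ee_rot: [-1.987, -2.433, 0.0]
force: [-2.2, 0.4, 6.2]
time_s: 18.4
tool_pos: [0.6659, -0.0792, 0.0149]
ee_rot: [-1.987, -2.433, 0.0]
force: [-1.7, 1.5, 6.1]
tcp [ 0.6659 -0.0792  0.0149] beta 101.5 tilt 0.0006 d tool [-0.0008  0.0004 -0.    ] turn 0.000 q6 -0.49 t 18.4 open 0.0355 ff 20.0
```

```bash

python3 -m crank '{"moves": [[0.06,0,0,0,0],[0.06,0,0,0,0],[0.06,0,0,0,0],[0.06,0,0,0,0]]}' | sed -n '2p;4,5p'
python3 -m crank '{"moves": [[0.06,0,0,-0.4,0],[0.06,0,0,-1,0],[0.06,0,0,-1,0],[0.06,0,0,-0.4,0],[0.06,0,0,0,0]]}' | head -2
python3 go.py .473 .259 .006 68
```

```text
tool_pos: [0.6661, -0.0794, 0.0135]
force: [-0.2, -0.8, -0.2]
opening: 0.0568
time_s: 19.3
tool_pos: [0.669, -0.0801, 0.1584]
tcp [ 0.669  -0.0801  0.1584] beta 101.5 tilt 0.0092 d tool [ 0.3721 -0.1255  0.1498] turn 0.585 q6 -0.49 t 19.3 open 0.0599 ff 0.0
```

Since the arm is about to swing clear, I'll take a top picture once it is over silver and refine silver's pose there.

To row units: 0.042 m is 0.84, -0.014 m is -0.28.

```bash

python3 -m crank '{"moves": [[0.06,0.84,-0.28,0,0],[0.06,0.84,-0.28,0,0],[0.06,0.84,-0.28,0,0],[0.06,0.84,-0.28,0,0],[0.06,0.84,-0.28,0,0]]}' | head -2
python3 -m crank '{"moves": [[0.06,0.84,-0.28,0,0],[0.06,0.84,-0.28,0,0],[0.06,0.84,-0.28,0,0],[0.06,0.72,-0.27,0,0],[0.06,0,0,0,0]]}' | head -2
python3 -m crank '{"moves": [[0.06,0,0,0,0.0468],[0.06,0,0,0,0.0468],[0.06,0,0,0,0.0468],[0.06,0,0,0,0.0468],[0.06,0,0,0,0]]}' | head -2
python3 go.py .473 .259 .006 68
python3 - <<'E'
from fit import *
p,d=arm.snapshot("top");cv2.imwrite("pics/top1.png",cv2.resize(p[90:310,160:500],None,fx=2.35,fy=2.35,interpolation=cv2.INTER_CUBIC))
P,v,u=cloud("top",d)
for n,g,h in [("black",(.6245,.1256),.066),("gold",(.6388,.0567),.054),("red",(.6664,-.080),.03)]:
    s=(np.hypot(P[:,0]-g[0],P[:,1]-g[1])<.034)&(abs(P[:,2]-h-.001)<.005)
    a,ct,ex=square(P[s][:,:2],.036); print(n,s.sum(),np.rad2deg(a),ct,ex,"err",np.hypot(*(ct-g)))
E
```

```text
time_s: 19.8
tool_pos: [0.5533, 0.1136, 0.152]
time_s: 20.3
tool_pos: [0.4641, 0.2629, 0.1521]
time_s: 20.8
tool_pos: [0.4687, 0.2591, 0.1526]
tcp [0.4687 0.2591 0.1526] beta 67.8 tilt 0.0023 d tool [0.0018 0.0043 0.1466] turn -0.003 q6 0.68 t 20.8 open 0.0602 ff 0.0
black 173 9.0 [0.6223 0.1256] [0.0353 0.0359] err 0.0021974364822669764
gold 151 13.0 [0.6368 0.0555] [0.0355 0.0351] err 0.002315360370550144
red 175 12.000000000000002 [ 0.6654 -0.0797] [0.0353 0.0359] err 0.0010604563002969945
```

View pics/top1.png

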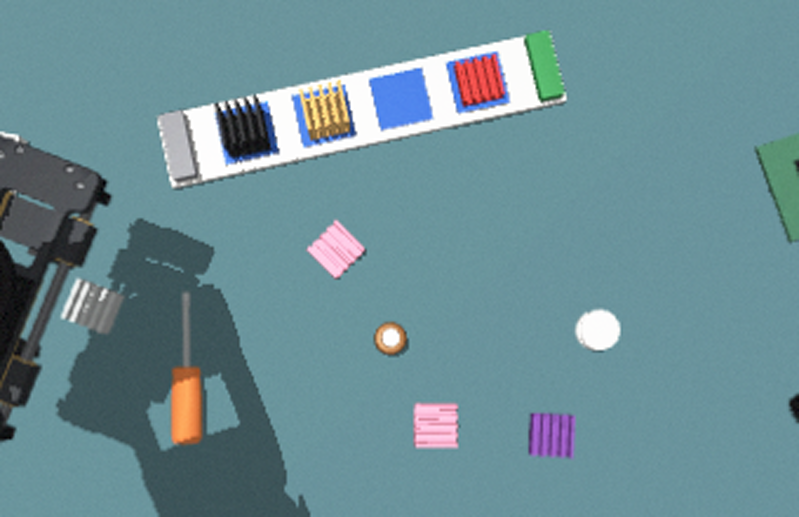

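The picture shows black (245,125), gold (325,110) and red (480,78) standing within about 2 mm of their pad centres. The bottle at (390,337) has not moved. Silver next.

To row units: 0.05 m is 1, 0.04 m is 0.8.

```bash

python3 -m crank '{"moves": [[0.06,0.036,0.06,0.6,0],[0.06,0,0,1,0],[0.06,0,0,0.8,0],[0.06,0,0,0.28,0],[0.06,0,0,0,0]]}' | head -2
python3 -m crank '{"moves": [[0.06,0,0,0,0],[0.06,0,0,0,0]]}' | head -2
python3 go.py .473 .259 .006 68
```

```text
time_s: 21.35
tool_pos: [0.4708, 0.2598, 0.0177]
time_s: 21.55
tool_pos: [0.4739, 0.2611, 0.0216]
tcp [0.4739 0.2611 0.0216] beta 67.9 tilt 0.0038 d tool [-0.0023 -0.0001  0.0156] turn -0.002 q6 0.68 t 21.6 open 0.0597 ff 0.0
```

To row units: 0.007 m is 0.14, 0.005 m is 0.1.

```bash

python3 -m crank '{"moves": [[0.06,-0.02,0,0.14,0],[0.06,0,0,0.1,0],[0.06,0,0,0.06,0],[0.06,0,0,0,0],[0.06,0,0,0,0]]}' | head -4
python3 go.py .473 .259 .006 68
python3 -m crank '{"moves": [[0.03,0,0,0,0],[0.03,0,0,0,0],[0.03,0,0,0,0],[0.03,0,0,0,0],[0.03,0,0,0,0]]}'
python3 -m crank '{"moves": [[0.03,0,0,-0.4,0],[0.03,0,0,-0.8,0],[0.03,0,0,-1,0],[0.03,0,0,-0.6,0],[0.03,0,0,0,0]]}'
python3 go.py .6524 -.0117 .15 101.5
```

```text
time_s: 22.05
tool_pos: [0.4719, 0.2597, 0.0048]
ee_rot: [-2.607, -1.753, 0.0]
force: [-0.5, -0.2, -0.4]
tcp [0.4719 0.2597 0.0048] beta 67.8 tilt 0.0002 d tool [-0.0002  0.0012 -0.0012] turn -0.003 q6 0.68 t 22.1 open 0.0598 ff 0.0
time_s: 22.55
tool_pos: [0.4721, 0.2597, 0.0049]
ee_rot: [2.607, 1.753, 0.0]
force: [-0.5, -0.1, -0.2]
opening: 0.0357
finger_force: 20.0
time_s: 23.05
tool_pos: [0.475, 0.2608, 0.1494]
ee_rot: [2.605, 1.751, 0.015]
force: [-0.0, 1.0, -0.8]
opening: 0.0359
finger_force: 20.0
tcp [0.475  0.2608 0.1494] beta 67.8 tilt 0.0102 d tool [-0.1854  0.267   0.0003] turn -0.588 q6 0.68 t 23.1 open 0.0359 ff 20.0
```

To row units: 0.039 m is 0.78, 0.0345 m is 0.69.

```bash

python3 -m crank '{"moves": [[0.03,-0.48,0.69,0,0],[0.03,-0.54,0.78,0,0],[0.03,-0.54,0.78,0,0],[0.03,-0.54,0.78,0,0],[0.03,-0.54,0.78,0,0]]}' | head -2
python3 -m crank '{"moves": [[0.03,-0.54,0.78,0,0],[0.03,-0.528,0.75,0,0],[0.03,0,0,0,-0.0468],[0.03,0,0,0,-0.0468],[0.03,0,0,0,-0.0468]]}' | head -2
python3 -m crank '{"moves": [[0.03,0,0,0,-0.0468],[0.03,0,0,0,0],[0.03,0,0,0,0]]}' | head -2
python3 go.py .6524 -.0117 .0169 101.5
```

```text
time_s: 23.55
tool_pos: [0.5984, 0.0639, 0.1434]
time_s: 24.05
tool_pos: [0.6482, -0.0134, 0.1428]
time_s: 24.35
tool_pos: [0.6486, -0.0126, 0.1437]
tcp [ 0.6486 -0.0126  0.1437] beta 101.3 tilt 0.0021 d tool [1.000e-04 4.200e-03 1.268e-01] turn -0.003 q6 -0.39 t 24.4 open 0.0356 ff 20.0
```

To row units: 0.045 m is 0.9, 0.02 m is 0.4.

```bash

python3 -m crank '{"moves": [[0.03,0,0.06,0.9,0],[0.03,0,0,0.9,0],[0.03,0,0,0.4,0],[0.03,0,0,0.12,0],[0.03,0,0,0,0]]}' | head -2
python3 -m crank '{"moves": [[0.03,0,0,0,0],[0.03,0,0,0,0]]}' | head -2
python3 go.py .6524 -.0117 .0169 101.5
```

```text
time_s: 24.85
tool_pos: [0.6517, -0.012, 0.0278]
time_s: 25.05
tool_pos: [0.6537, -0.0124, 0.0307]
tcp [ 0.6537 -0.0124  0.0307] beta 101.5 tilt 0.0036 d tool [ 0.001  -0.0012  0.0138] turn -0.000 q6 -0.39 t 25.1 open 0.0363 ff 20.0
```

To row units: 0.006 m is 0.12, 0.004 m is 0.08.

```bash

python3 -m crank '{"moves": [[0.03,0.02,0.01,0.12,0],[0.03,0,0,0.08,0],[0.03,0,0,0.04,0],[0.03,0,0,0.02,0],[0.03,0,0,0,0]]}' | head -4
python3 -m crank '{"moves": [[0.03,0,0,0,0]]}' | sed -n '2p;4p'
python3 go.py .6524 -.0117 .0169 101.5
```

```text
time_s: 25.55
tool_pos: [0.6523, -0.011, 0.0169]
ee_rot: [-1.987, -2.433, 0.0]
force: [-1.6, 0.4, 6.0]
tool_pos: [0.6523, -0.011, 0.0169]
force: [-1.5, 0.5, 6.3]
tcp [ 0.6523 -0.011   0.0169] beta 101.5 tilt 0.0003 d tool [-0.0007 -0.      0.    ] turn 0.000 q6 -0.39 t 25.6 open 0.0356 ff 20.0
```

Release, rise, and move back out of the view.

```bash

python3 -m crank '{"moves": [[0.06,0,0,0,0],[0.06,0,0,0,0],[0.06,0,0,0,0],[0.06,0,0,0,0]]}' | sed -n '2p;4,5p'
python3 -m crank '{"moves": [[0.06,0,0,-0.4,0],[0.06,0,0,-1,0],[0.06,0,0,-1,0],[0.06,0,0,-1,0],[0.06,0,0,0,0]]}' | head -2
python3 -m crank '{"moves": [[0.06,-0.9,0,0,0],[0.06,-0.9,0,0,0],[0.06,-0.9,0,0,0],[0.06,-0.9,0,0,0],[0.06,-0.9,0,0,0]]}' | head -2
python3 -m crank '{"moves": [[0.06,-0.9,0,0,0],[0.06,-0.9,0,0,0],[0.06,0,0,0,0],[0.06,0,0,0,0],[0.06,0,0,0,0]]}' | head -2
python3 - <<'E'
from fit import *
for c in ("top","side"):
    p,d=arm.snapshot(c)
    cv2.imwrite(f"pics/{c}2.png",cv2.resize(p[90:310,160:500],None,fx=2.35,fy=2.35,interpolation=cv2.INTER_CUBIC))
    P,v,u=cloud(c,d)
    for n,g,h in [("black",(.6245,.1256),.066),("gold",(.6388,.0567),.054),("silver",(.6524,-.0117),.042),("red",(.6664,-.080),.03)]:
        s=(np.hypot(P[:,0]-g[0],P[:,1]-g[1])<.034)&(abs(P[:,2]-h-.001)<.005)
        a,ct,ex=square(P[s][:,:2],.036); print(c,n,s.sum(),np.rad2deg(a),ct,ex,"z %.4f"%np.median(P[s,2]),"err",np.hypot(*(ct-g)))
E
```

```text
tool_pos: [0.6524, -0.0111, 0.0156]
force: [0.0, 0.8, -0.3]
opening: 0.0572
time_s: 26.55
tool_pos: [0.6579, -0.0119, 0.1944]
time_s: 27.05
tool_pos: [0.6971, -0.2331, 0.1846]
time_s: 27.55
tool_pos: [0.7148, -0.3183, 0.1847]
top black 174 9.0 [0.622  0.1255] [0.0357 0.0355] z 0.0664 err 0.002493289005622621
top gold 149 13.0 [0.6368 0.0555] [0.0351 0.0351] z 0.0543 err 0.0023384196548891646
top silver 29 11.0 [0.6561 0.0032] [0.02   0.0111] z 0.0421 err 0.015377923019729558Traceback (most recent call last):
  File "<stdin>", line 8, in <module>
  File "fit.py", line 15, in square
    lo,hi=np.percentile(q,2,0),np.percentile(q,98,0)
          ~~~~~~~~~~~~~^^^^^^^
    return _quantile_unchecked(
        a, q, axis, out, overwrite_input, method, keepdims, weights)
    return _ureduce(a,
                    func=_quantile_ureduce_func,
    ...<5 lines>...
                    overwrite_input=overwrite_input,
                    method=method)
    r = func(a, **kwargs)
    result = _quantile(arr,
                       quantiles=q,
    ...<2 lines>...
                       out=out,
                       weights=wgt)
    slices_having_nans = np.isnan(arr[-1, ...])
                                  ~~~^^^^^^^^^
IndexError: index -1 is out of bounds for axis 0 with size 0
```

View pics/top2.png

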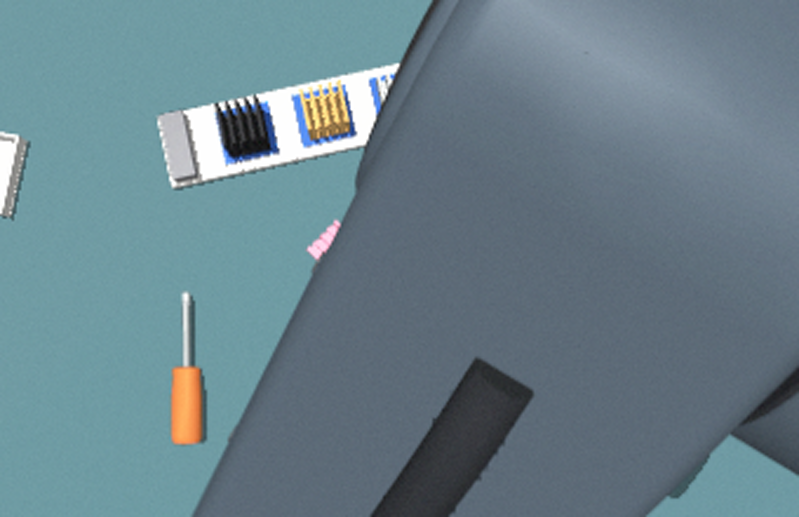

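The forearm hides red and silver. Black (245,125) and gold (325,110) are fine. I'll retract toward the base and look again.

To row units: -0.045 m is -0.9.

```bash

python3 -m crank '{"moves": [[0.06,0,-0.9,0,0],[0.06,0,-0.9,0,0],[0.06,0,-0.9,0,0],[0.06,0,-0.9,0,0],[0.06,0,-0.9,0,0]]}' | head -2
python3 -m crank '{"moves": [[0.06,0,-0.9,0,0],[0.06,0,-0.9,0,0],[0.06,0,0,0,0],[0.06,0,0,0,0],[0.06,0,0,0,0]]}' | head -2
cat > chk.py <<'E'
from fit import *
for c in ("top","side"):
    p,d=arm.snapshot(c)
    cv2.imwrite(f"pics/{c}3.png",cv2.resize(p[90:310,160:500],None,fx=2.35,fy=2.35,interpolation=cv2.INTER_CUBIC))
    P,v,u=cloud(c,d)
    for n,g,h in [("black",(.6245,.1256),.066),("gold",(.6388,.0567),.054),("silver",(.6524,-.0117),.042),("red",(.6664,-.080),.03)]:
        s=(np.hypot(P[:,0]-g[0],P[:,1]-g[1])<.034)&(abs(P[:,2]-h-.001)<.005)
        if s.sum()<20: print(n,"hidden"); continue
        a,ct,ex=square(P[s][:,:2],.036); print(c,n,s.sum(),np.rad2deg(a),ct,ex,"z %.4f"%np.median(P[s,2]),"err",np.hypot(*(ct-g)))
E
python3 chk.py
```

```text
time_s: 28.1
tool_pos: [0.4937, -0.3629, 0.1864]
time_s: 28.6
tool_pos: [0.4081, -0.3821, 0.1864]
top black 172 10.0 [0.622  0.1255] [0.0355 0.0357] z 0.0661 err 0.002483432433154789
top gold 149 12.000000000000002 [0.6367 0.0556] [0.0352 0.0353] z 0.0546 err 0.0023275271152969536
top silver 165 9.0 [ 0.6514 -0.0103] [0.0356 0.0354] z 0.0421 err 0.0016906391034810697
top red 166 11.0 [ 0.6649 -0.0799] [0.0353 0.0359] z 0.0301 err 0.0014955495200212657
side black 132 9.0 [0.6223 0.1252] [0.0349 0.0382] z 0.0644 err 0.002291068419845739
side gold 145 9.0 [0.6373 0.0551] [0.0336 0.0382] z 0.0525 err 0.002143149277504603
side silver 155 7.0 [ 0.6512 -0.0118] [0.0341 0.0376] z 0.0406 err 0.0011606764491169234
side red 185 14.999999999999998 [ 0.6649 -0.0806] [0.0345 0.036 ] z 0.0284 err 0.001580971184414875
```

View pics/top3.png

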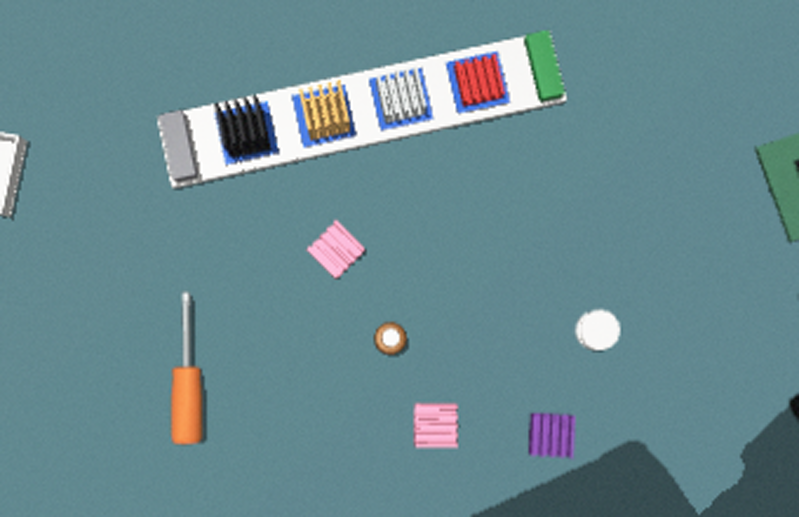

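View pics/side3.png

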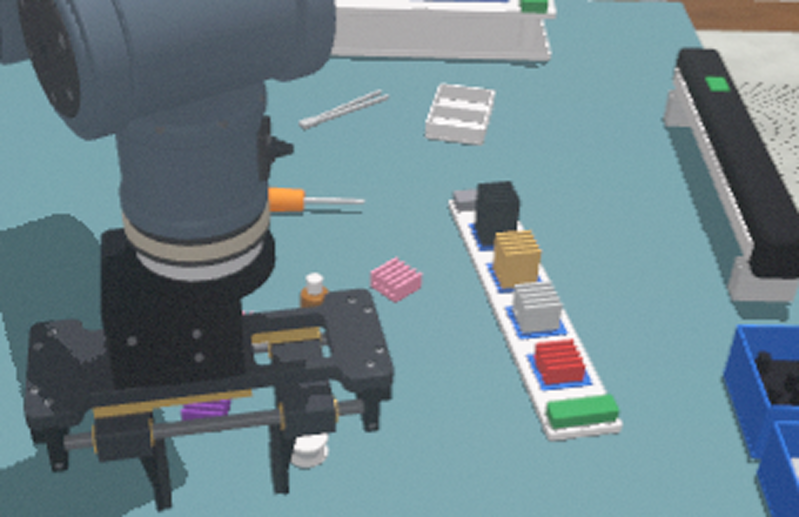

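Both views show red (480,80 in the top crop), silver (403,97), gold (325,110) and black (245,125) upright and centred, in order from the green block. The bottle at (390,337) is unmoved and the gripper is clear, so I'm handing in.

```bash
python3 -c "from workcell import arm; print(arm.close_job())"
```

```text
the job is handed in; nothing more can be done
None
```

The job is handed in (no verdict was returned): red, silver, gold and black stand upright in that order from the green block, each about 1–2.5 mm from its pad centre in both camera views, and the bottle was not moved.

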